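Refit the filter lid of the counter's cooling unit

TASK

Refit the white filter lid on the green cooling unit: holding the lid tilted, hook its tongue under the unit's ledge, then swing it down so that it lies flush in its frame and is locked under the orange spring catch. Work gently, feeling for the ledge rather than forcing it, and leave the other things on the counter where they are.

Things in the scene. Friction and masses are not known exactly. Their poses are not given: they have to be found in the camera images.
- well (a point): Nominal centre of the rectangular opening of the fixed green cooling unit, level with the top of its aluminium frame, 70 mm above the counter; x points from the ledge to the orange catch, y across, z up. The frame, with ledge, rails and catch, is adjustable and clamped up to 12 mm off nominal along x, either way: firm, but not measured, so feel for the ledge. In y and z it is exact.
- catch (a joint): Orange spring catch, 40 mm wide, at the opening's +x end, 17 mm high above the frame: 0 rad at rest, positive pushed outward (+x), springs back. Its nose juts 6 mm into the opening, its underside 1.5 mm above a seated lid; above the nose a ramp, 18 degrees off vertical, 12 mm high. Some 5 to 15 N down on the lid's +x end pushes the catch aside; then it snaps over the lid.
- lid_grip (a point): Centre of the black grip bar of the loose white lid (0.24 to 0.39 kg). Lid plate 150 (x) x 108 (y) x 10 mm; the bar stands on its middle, 16 (x) x 60 (y) x 30 mm high; this point is 25 mm above the lid's underside. x points along the lid away from the tongue, y along the bar, z out of the lid's top. It starts lying flat on the counter, bar up.
- lid_tip (a point): Middle of the tip of the lid's tongue, half-way through its thickness; lid axes. The tongue sticks out 12 mm from the plate's -x end, flush with the underside, 70 mm wide, 4 mm thick; this point is at x = -87 mm, y = 0 from the lid's middle, 2 mm above its underside. Seated, the tongue lies under the ledge.
- unit: The cooling unit: green casing 270 (x) x 190 (y) x 55 mm, with the 15 mm thick aluminium frame on top; origin under point well, on the counter. The opening's side walls are at y = +-57 mm; along them run two rails for the lid to lie on (|y| 43 to 57 mm, from nominal x = -71 mm), 10 mm below the top face. Between the rails it is open for 30 mm further down.
- lid: The loose lid; origin at the centre of its plate's underside, axes as point lid_grip; seated, its underside is 10 mm below the frame's top face
- quiche_a: Bystander, to be left alone: quiche in a wooden ring, 120 mm wide, 30 mm high; origin at the centre of its underside
- quiche_b: Bystander, to be left alone: second quiche, 120 mm wide, 30 mm high; origin at the centre of its underside
- jar: Bystander, to be left alone: amber jar with a red cap, 64 mm wide, 90 mm high; origin at the centre of its underside
- spare_filter: Bystander, to be left alone: grey spare filter cassette 140 x 100 x 22 mm; origin at the centre of its underside
- brush: Bystander, to be left alone: cleaning brush lying flat; origin at the centre of its underside
- price_card: Bystander, to be left alone: blank cardboard price card on a wooden foot, 90 mm wide, 77 mm high; origin at the centre of its underside
- mug: Bystander, to be left alone: white mug, 80 mm wide, 90 mm high; origin at the centre of its underside
- ledge (a point): Nominal middle of the ledge's edge, at its top, 76.5 mm to -x of point well, same axes (the real edge is up to 12 mm off along x). The ledge is 4.5 mm thick; the pocket under it runs 23 mm further to -x and is open below. A lid pushed home stops with its plate's end against this edge. The opening is 153 mm long from this edge to the wall at the catch end.
Mind the look-alikes: they are no part of the job. What is shaped like the lid but pink is not meant.

How it is judged:
On the way:
1. the lid's tongue is hooked under the ledge while the lid is held tilted (tongue end low, by more than 0.1 rad) (x of lid_tip in the frame of well between -0.105 and -0.068 m and z of lid_tip in the frame of well between -0.03 and -0.0055 m and y of lid_tip in the frame of well between -0.008 and 0.008 m and z of lid_grip in the frame of well above 0.015 m and angle between lid's own z axis and vertical between 0.1 and 0.8 rad), for 0.1 s.
At the end, for the whole second after the job is handed in: The lid lies flush in the frame (within 2.5 mm in height, tilt under 0.025 rad), its tongue under the ledge, the catch sprung back closed over it (under 0.03 rad), at rest and released (z of lid_grip in the frame of well between 0.0125 and 0.0175 m and x of lid_grip in the frame of well between -0.0155 and 0.0155 m and y of lid_grip in the frame of well between -0.006 and 0.006 m and x of lid_tip in the frame of well below -0.07 m and angle between lid's own z axis and vertical below 0.025 rad and value of joint catch below 0.03 rad and linear speed of lid below 0.01 m/s and contact force between the fingers and lid below 0.1 N); the robot touches nothing.
It fails at once if the lid, while still tilted clear of the catch (over 0.2 rad), is forced against the ledge or frame with more than 18 N (angle between lid's own z axis and vertical above 0.2 rad and contact force between lid and unit above 18 N).
It fails at once if the lid is forced against the unit with more than 40 N (contact force between lid and unit above 40 N).
It fails at once if the robot pushes on the unit with more than 40 N (contact force between any of the fingers, the arm and unit above 40 N).
It fails at once if another thing on the counter is moved by more than 30 mm (distance of any of quiche_a, quiche_b, jar, spare_filter, brush, price_card, mug from where it was at the start of the episode above 0.03 m).
It also fails if it takes over 61 s, if anything falls off the work surface, if the arm or the gripper's body presses on something with over 40 N, if the wrist force passes 120 N, or if a joint passes its speed limit or range.

ROBOT

A 6-joint arm with a two-finger parallel gripper is mounted at the origin on the work surface. World frame = base frame: x ahead of the robot, y to its left, z up, the work surface at z = 0. Lengths are in m, angles in rad, forces in N, time in s.
With the tool pointing down it reaches from about 0.275 to 1 m from the base axis. Payload 8.4 kg.
Tool frame: the origin (TCP) lies at the very end of the fingers, on their centre line; the grasp point (between the pads) lies 19 mm behind it; x points along the fingers, y is the direction in which the jaws open and shut, and the axes are right-handed (so a half turn about x gives the same grasp; the last joint's range is limited). The gripper opens to 85 mm and grips with 20 to 120 N. Pads are 22 mm wide; open, the fingers measure 114 mm over their backs; the gripper's body (76 mm by 85 mm) begins 54 mm behind the grasp point. The pads swing forward as they close: fully open they stand 13 mm farther back than shut.
Start: joints at [1.154, 0.353, 1.633, -0, 1.155, -0.002], TCP at [0.252, 0.572, 0.231] pointing down, gripper open.
Joint ranges: [-2.63, 2.63], [-0.92, 2.1], [0.06, 2.66], [-1.3, 4.44], [0, 2.69], [-3.02, 3.02]. Speed limits (rad/s): [2.22, 2.22, 2.79, 3.14, 3.14, 3.14].

INTERFACE

Orientations are given as a unit quaternion [x, y, z, w].
In Python, from rig import arm gives the robot as it stands.
- The arm moves only by the shell command python3 -m creep 'ROWS'. ROWS is a JSON object of lists of equal length, an entry for each row: "gripper": the opening, from 0 (shut) to 1 (fully open); "xyz": the shift along the world's x, y, z scaled (see below), a list of three; "spin": the turn about the world's z scaled (see below). A call has 1 to 12 rows; each row is the pose to reach, as a shift and turn from the pose commanded when the call began; what a row does not reach only later rows make up. The controller multiplies each number of a shift by 30 cm and each number of a turn by 45 degrees. A row lasts 1/10 s, in which the tool goes at most 50 mm and 8.59 degrees, less where a joint would pass 70% of its speed; a pose out of reach is approached as far as the arm can. A call with a number of a shift or a turn outside -1 to 1 is refused whole. A call with a gripper value outside its range is refused whole. The fingers move at their own pace and stop on an object; the grip force is fixed at half the most. Time passes only in rows, so rows that repeat a pose let the fingers close. It gives the time, the measured TCP pose, the force and the opening at its end, in the units of the state.
- arm.read_state(): the state, without advancing time (a new reading comes with each control period).
- arm.capture(name): name is "side" or "top" or "wrist"; returns the picture (480x640x3 uint8, red, green, blue); there is no depth.
- arm.calibration(name): a dict with "K" (3x3 intrinsics, pixels), "position" and "attitude" of the camera in the world; the wrist camera has in their place "hand_eye" (4x4, takes a point from camera to tool coordinates, whose origin is the TCP and whose axes are the tool frame's). Camera axes: x right, y down, z forward; pixel columns grow to the right and rows downward; lengths in m; the calibration is good to about 2 mm. A picture is of the moment at which its call begins: read the wrist's pose just before it. calibration takes no time and is no camera call.
- arm.job_done(): hands the job in, once; it reports no verdict.
The state is a dict: "time_s": time; "joint_positions": joint angles; "qd": joint speeds; "tau": joint torques, N m; "eef_pos": TCP position; "eef_rot": TCP orientation; "force": force on the tool from outside, world axes, zero at the start; "wrist_torque": the same for the moment, N m; "opening": opening from 0.0 (shut) to 1.0 (fully open).
Only numpy, scipy, OpenCV 4.12 (cv2) and the standard library are available. Lean on these libraries where they do the work, as an engineer would, in place of code of your own. Each camera call takes 0.05 s, during which the arm holds its last target. There are 200 camera calls.

## Working session

There is one attempt and no reset: what is moved stays moved. The work goes in short steps, Python scripts to look and compute and a shell command to move; the robot and the scene stay as the last step left them, time stands still between calls to the robot, and variables do not carry over. Pictures are saved under pics/ and viewed, about 8 in all and at most 12, crops included, and the job is handed in when it is done.

```bash
mkdir -p pics; ls
python3 - <<'E'
from rig import arm
import cv2,json
for n in("top","side"):
    cv2.imwrite(f"pics/{n}0.png",arm.capture(n)[:,:,::-1]);c=arm.calibration(n);print(n,{k:[list(map(lambda v:round(v,4),r)) if hasattr(r,'__len__') else round(r,4) for r in c[k]] for k in("K","position","attitude")})
print(arm.calibration("wrist"))
print(arm.read_state())
E
```

```text
pics
top {'K': [[np.float64(548.2605), np.float64(0.0), np.float64(314.4121)], [np.float64(0.0), np.float64(548.2605), np.float64(231.3213)], [np.float64(0.0), np.float64(0.0), np.float64(1.0)]], 'position': [np.float64(0.2907), np.float64(-0.0371), np.float64(1.2927)], 'attitude': [np.float64(0.7115), np.float64(-0.6974), np.float64(0.0643), np.float64(-0.0568)]}
side {'K': [[np.float64(493.4361), np.float64(0.0), np.float64(321.283)], [np.float64(0.0), np.float64(493.4361), np.float64(245.799)], [np.float64(0.0), np.float64(0.0), np.float64(1.0)]], 'position': [np.float64(0.3069), np.float64(-1.1894), np.float64(0.8175)], 'attitude': [np.float64(0.8751), np.float64(-0.0843), np.float64(0.0333), np.float64(-0.4755)]}
{'K': array([[408.6240932 ,   0.        , 326.99346277],
       [  0.        , 408.6240932 , 234.06639125],
       [  0.        ,   0.        ,   1.        ]]), 'hand_eye': array([[ 3.27207731e-04, -3.01356220e-01,  9.53511574e-01,
        -1.43358525e-01],
       [ 9.99999944e-01,  3.41497311e-05, -3.32367732e-04,
        -7.17409132e-04],
       [ 6.75989196e-05,  9.53511629e-01,  3.01356215e-01,
        -7.79637243e-02],
       [ 0.00000000e+00,  0.00000000e+00,  0.00000000e+00,
         1.00000000e+00]])}
{'time_s': 0.1, 'joint_positions': array([ 1.15363539e+00,  3.53573483e-01,  1.63405608e+00, -1.38586019e-05,
        1.15518862e+00, -2.39102634e-03]), 'qd': array([ 2.03415124e-03, -7.03265125e-05, -1.86343890e-04,  1.31486658e-03,
       -8.75066580e-04, -4.23506832e-04]), 'tau': array([-4.31375574e-04, -6.06354833e+01, -3.42821252e+01, -7.92202809e-05,
        3.90063869e-03,  2.09001584e-06]), 'eef_pos': array([0.25169036, 0.57162126, 0.2306417 ]), 'eef_rot': array([ 0.14516772,  0.69204152, -0.14601717,  0.69186983]), 'force': array([ 0.3437991 ,  0.14002243, -1.07392318]), 'wrist_torque': array([-0.01067594,  0.04779488,  0.00928427]), 'opening': 0.9987546141647249}
```

View pics/top0.png

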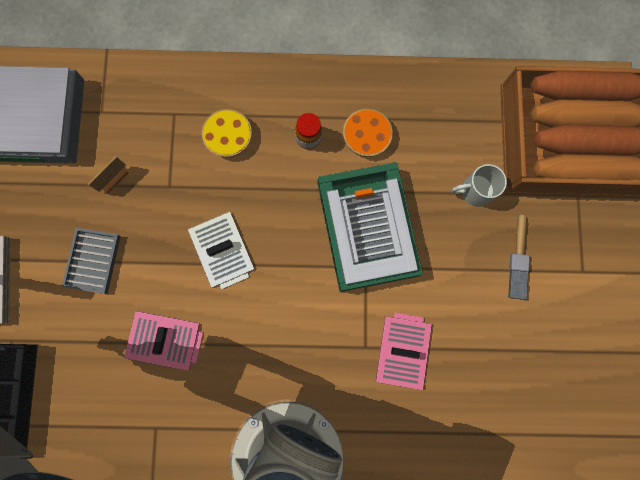

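View pics/side0.png

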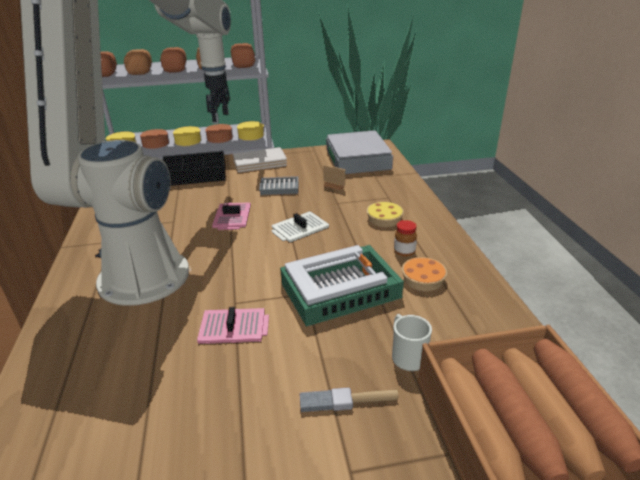

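Candidates for the lid, by top-view pixels: the white plate with a black bar at (221,249), and pink ones at (163,341) and (405,352). Only the white one fits. The green unit is at (370,228), with its orange catch at (364,194) on the far side.

```bash
cat > h.py <<'E'
import numpy as np,cv2
from scipy.spatial.transform import Rotation as R
from rig import arm
def ray(n,uv,z,st=None):
    c=arm.calibration(n);uv=np.atleast_2d(np.float64(uv))
    d=np.c_[uv,np.ones(len(uv))]@np.linalg.inv(c["K"]).T
    if n=="wrist":
        T=np.eye(4);T[:3,:3]=R.from_quat(st["eef_rot"]).as_matrix();T[:3,3]=st["eef_pos"]
        T=T@c["hand_eye"];Rm,p=T[:3,:3],T[:3,3]
    else: Rm,p=R.from_quat(c["attitude"]).as_matrix(),np.array(c["position"])
    d=d@Rm.T
    return p+d*((z-p[2])/d[:,2])[:,None]
def big(m): 
    cs=cv2.findContours(m.astype(np.uint8),cv2.RETR_EXTERNAL,cv2.CHAIN_APPROX_NONE)[0]
    return max(cs,key=cv2.contourArea)[:,0]
def rect(P):
    r=cv2.minAreaRect((P[:,:2]*1000).astype(np.float32));b=cv2.boxPoints(r)
    return np.round(r[0],1),np.round(r[1],1),round(r[2],2),np.round(b,1).tolist()
E
python3 - <<'E'
from h import *
im=cv2.imread("pics/top0.png");h=cv2.cvtColor(im,cv2.COLOR_BGR2HSV)
H,S,V=[h[:,:,i].astype(int) for i in range(3)]
def box(m,x0,x1,y0,y1):
    k=np.zeros(m.shape,bool);k[y0:y1,x0:x1]=1;return m&k
w=box((S<40)&(V>120),180,262,205,295)
w=cv2.morphologyEx(w.astype(np.uint8),cv2.MORPH_CLOSE,np.ones((7,7)))
c=big(w);print("lid@10",rect(ray("top",c,.010)))
b=box((V<60),195,245,230,265);c2=big(b);print("bar top",rect(ray("top",c2,.040)))
f=box((S<40)&(V>90),315,430,160,295);f=cv2.morphologyEx(f.astype(np.uint8),cv2.MORPH_CLOSE,np.ones((5,5)))
c3=big(f);print("frame",rect(ray("top",c3,.07)))
g=box((H>60)&(H<95)&(S>80),310,430,160,300)|(f>0);g=cv2.morphologyEx(g.astype(np.uint8),cv2.MORPH_CLOSE,np.ones((5,5)))
c4=big(g);print("unit@.06",rect(ray("top",c4,.060)))
o=box((H>5)&(H<20)&(S>180),345,385,180,205);c5=big(o);print("catch",rect(ray("top",c5,.085)))
for c,k in((c,(0,0,255)),(c2,(255,255,0)),(c3,(255,0,0)),(c4,(0,255,255)),(c5,(255,0,255))): cv2.polylines(im,[c[:,None]],1,k,1)
cv2.imwrite("pics/det0.png",cv2.resize(im[155:305,180:440],None,fx=3,fy=3,interpolation=cv2.INTER_NEAREST))
E
```

```text
lid@10 (array([460.8, 168.8]), array([161.7, 107.6]), 24.82, [[364.8999938964844, 183.6999969482422], [410.0, 86.0999984741211], [556.7999877929688, 153.89999389648438], [511.70001220703125, 251.60000610351562]])
bar top (array([465.2, 169.9]), array([18.5, 59.3]), 24.85, [[444.3999938964844, 192.89999389648438], [469.29998779296875, 139.10000610351562], [486.0, 146.89999389648438], [461.1000061035156, 200.6999969482422]])
frame (array([ 508.7, -177.1]), array([217. , 165.6]), 12.14, [[385.20001220703125, -119.0], [420.1000061035156, -280.8999938964844], [632.2000122070312, -235.1999969482422], [597.4000244140625, -73.30000305175781]])
unit@.06 (array([ 521.8, -171.6]), array([268., 191.]), 12.25, [[370.5, -106.69999694824219], [411.1000061035156, -293.29998779296875], [673.0, -236.5], [632.5, -49.79999923706055]])
catch (array([ 591.1, -157. ]), array([16.8, 41.6]), 11.77, [[578.5999755859375, -138.3000030517578], [587.0999755859375, -179.0], [603.5999755859375, -175.60000610351562], [595.0999755859375, -134.89999389648438]])
```

View pics/det0.png

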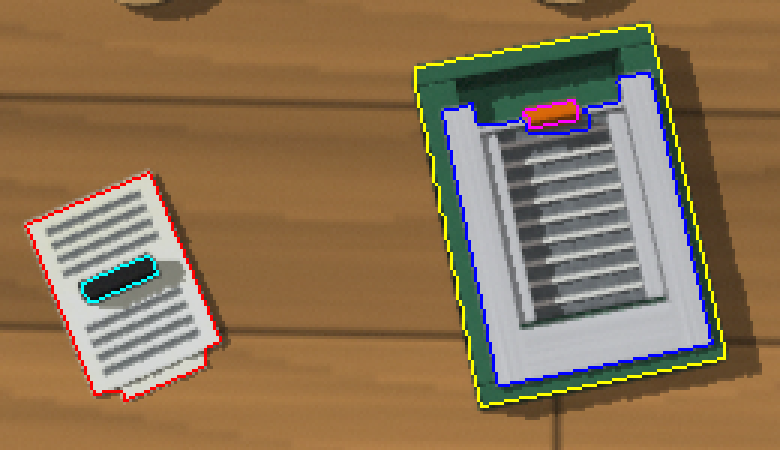

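```bash
python3 - <<'E'
from h import *
s=arm.read_state();M=R.from_quat(s["eef_rot"]).as_matrix();print(M.round(3));print("tool y yaw",np.degrees(np.arctan2(M[1,1],M[0,1])))
E
python3 -m creep '{"gripper":[1,1,1,1,1,1],"xyz":[[0.07,-0.13,0],[0.14,-0.27,0],[0.21,-0.4,0],[0.28,-0.54,0],[0.36,-0.67,0],[0.36,-0.67,0]],"spin":[0,0,0,0,0,0]}'
```

```text
[[-0.     0.403  0.915]
 [-0.001  0.915 -0.403]
 [-1.    -0.001  0.   ]]
tool y yaw 66.23575536612528
time_s: 0.7
eef_pos: [0.3615, 0.3668, 0.231]
eef_rot: [0.146, 0.692, -0.148, 0.692]
force: [-1.2, 0.1, -0.6]
opening: 0.998
```

```bash
python3 -m creep '{"gripper":[1,1,1,1,1,1,1],"xyz":[[0.06,-0.11,0],[0.12,-0.22,0],[0.18,-0.33,0],[0.24,-0.44,0],[0.3,-0.55,0],[0.345,-0.655,-0.05],[0.345,-0.655,-0.1]],"spin":[0.19,0.38,0.57,0.76,0.95,0.98,0.98]}'
python3 -m creep '{"gripper":[1,1,1],"xyz":[[0,0,0],[0,0,0],[0,0,0]],"spin":[0.1,0.1,0.1]}'
cat > look.py <<'E'
from h import *
import sys
s=arm.read_state();im=arm.capture("wrist")[:,:,::-1].copy();cv2.imwrite("pics/"+sys.argv[1]+".png",im)
np.savez("pics/"+sys.argv[1],**{k:s[k] for k in("eef_pos","eef_rot")})
M=R.from_quat(s["eef_rot"]).as_matrix();print(s["time_s"],s["eef_pos"],"yaw",np.degrees(np.arctan2(M[1,1],M[0,1])),s["force"],s["opening"])
E
python3 look.py w1
python3 - <<'E'
from h import *
im=cv2.imread("pics/w1.png");s=np.load("pics/w1.npz");h=cv2.cvtColor(im,cv2.COLOR_BGR2HSV)
m=(h[:,:,2]<60);c=None
for c in sorted(cv2.findContours(m.astype(np.uint8),cv2.RETR_EXTERNAL,cv2.CHAIN_APPROX_NONE)[0],key=cv2.contourArea)[-4:]: print(cv2.boundingRect(c),rect(ray("wrist",c[:,0],.04,s))[:3])
E
```

```text
time_s: 1.4
eef_pos: [0.4649, 0.172, 0.2011]
eef_rot: [-0.125, 0.696, 0.124, 0.697]
force: [-0.7, 0.2, 0.4]
opening: 1.001
time_s: 1.7
eef_pos: [0.4634, 0.1749, 0.2013]
eef_rot: [-0.151, 0.691, 0.152, 0.691]
force: [-0.1, 0.0, 0.0]
opening: 1.0
1.7 [0.46340966 0.17492872 0.20131208] yaw 114.74226410234216 [-0.0794765   0.03527365  0.03473736] 1.0004652597435677
(281, 196, 77, 27) (array([464. , 168.7]), array([20.5, 58.5]), 24.73)
(561, 0, 79, 57) (array([268. , 286.7]), array([24.3, 49.5]), 80.11)
(539, 219, 101, 123) (array([426.7, 389.1]), array([ 30., 119.]), 81.8)
(0, 309, 640, 171) (array([624.8, 241.8]), array([182.7, 616.5]), 24.7)
```

View pics/w1.png

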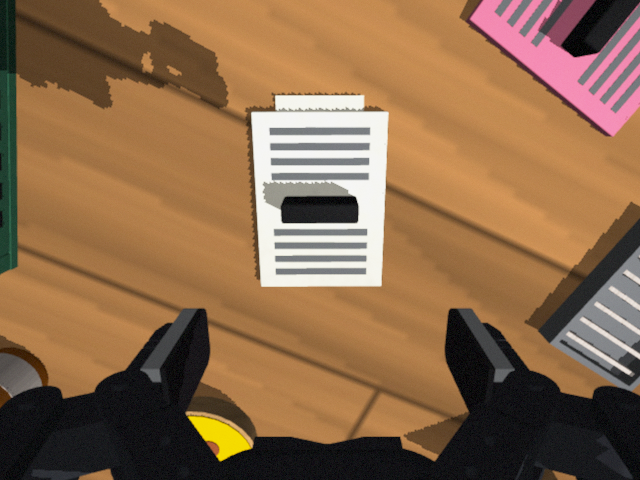

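White lid confirmed: bar at (320,208), tongue at the top (320,102), and the fingers straddle the bar ends. I'll grip the bar by its ±y ends so the lid can pivot about the jaw axis.

```bash
python3 -m creep '{"gripper":[1,1,1,1,1,1,1,1],"xyz":[[0.007,-0.017,-0.1],[0.007,-0.017,-0.2],[0.007,-0.017,-0.32],[0.007,-0.017,-0.44],[0.007,-0.017,-0.54],[0.007,-0.017,-0.6],[0.007,-0.017,-0.64],[0.007,-0.017,-0.64]],"spin":[0,0,0,0,0,0,0,0]}'
python3 -m creep '{"gripper":[0.6,0.4,0.4,0.4,0.4,0.4,0.4,0.4],"xyz":[[0,0,0],[0,0,0],[0,0,0],[0,0,0],[0,0,0],[0,0,0],[0,0,0],[0,0,0]],"spin":[0,0,0,0,0,0,0,0]}'
```

```text
time_s: 2.55
eef_pos: [0.4648, 0.1695, 0.0083]
eef_rot: [-0.152, 0.691, 0.152, 0.69]
force: [0.7, -0.5, 0.5]
opening: 0.995
time_s: 3.35
eef_pos: [0.4664, 0.1698, 0.0106]
eef_rot: [-0.152, 0.69, 0.152, 0.691]
force: [-0.6, -0.2, 6.3]
opening: 0.689
```

```bash
python3 -m creep '{"gripper":[0.85,0.85,0.85,0.4,0.4,0.4,0.4,0.4],"xyz":[[0,0,0],[0,0,0.02],[0,0,0.025],[0,0,0.025],[0,0,0.025],[0,0,0.025],[0,0,0.025],[0,0,0.025]],"spin":[0,0,0,0,0,0,0,0]}'
```

```text
time_s: 4.15
eef_pos: [0.4659, 0.1696, 0.0176]
eef_rot: [-0.152, 0.69, 0.152, 0.691]
force: [-1.6, -1.2, 13.7]
opening: 0.689
```

```bash
python3 -m creep '{"gripper":[0.4,0.4,0.4,0.4,0.4],"xyz":[[0,0,0.08],[0,0,0.2],[0,0,0.3],[0,0,0.3],[0,0,0.3]],"spin":[0,0,0,0,0]}'
python3 look.py w2
python3 - <<'E'
from h import *
im=arm.capture("side")[:,:,::-1];a=cv2.resize(im[120:260,220:360],(560,560),interpolation=cv2.INTER_CUBIC)
b=cv2.resize(cv2.imread("pics/w2.png")[100:480],(400,238));b=cv2.copyMakeBorder(b,0,560-238,0,0,cv2.BORDER_CONSTANT)
cv2.imwrite("pics/g2.png",np.hstack([a[:, :400],b]))
E
```

```text
time_s: 4.65
eef_pos: [0.4654, 0.1694, 0.1068]
eef_rot: [-0.152, 0.69, 0.152, 0.691]
force: [-0.7, 0.6, -3.6]
opening: 0.684
4.65 [0.46543724 0.16937984 0.10678248] yaw 114.83195140146191 [-0.68034274  0.58218931 -3.62707679] 0.6837637483688674
```

View pics/g2.png

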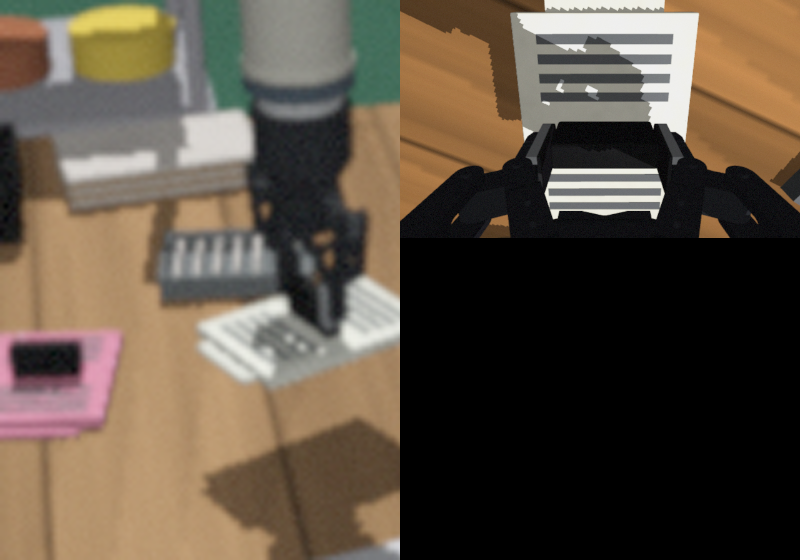

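```bash
python3 -m creep '{"gripper":[0.4,0.4,0.4,0.4,0.4,0.4,0.4,0.4,0.4,0.4],"xyz":[[0,0,0.1],[0,-0.05,0.2],[0,-0.12,0.3],[0,-0.2,0.4],[0,-0.3,0.5],[0,-0.4,0.58],[-0.01,-0.48,0.63],[-0.01,-0.535,0.645],[-0.01,-0.535,0.645],[-0.01,-0.535,0.645]],"spin":[0,-0.05,-0.1,-0.15,-0.2,-0.25,-0.28,-0.28,-0.28,-0.28]}'
python3 look.py w3
```

```text
time_s: 5.75
eef_pos: [0.4619, 0.0089, 0.2988]
eef_rot: [-0.075, 0.704, 0.075, 0.702]
force: [0.1, 0.8, -3.0]
opening: 0.689
5.75 [0.46192621 0.00892859 0.29884638] yaw 102.1702352115841 [ 0.14458949  0.79217606 -2.97143498] 0.6886115229100543
```

View pics/w3.png

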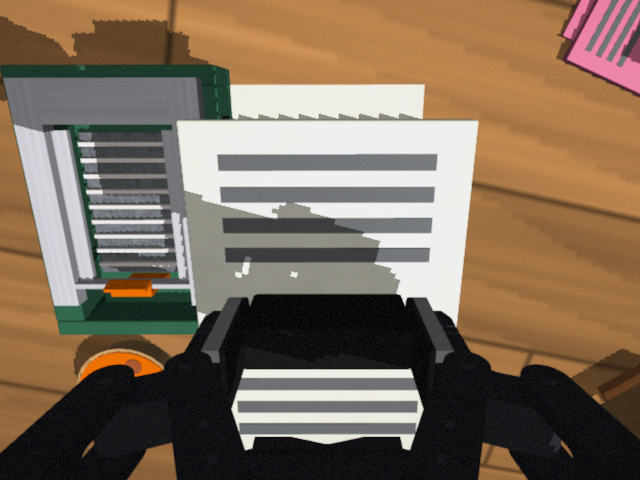

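Run:
```python
import cv2
im=cv2.imread("pics/w3.png")
a=cv2.resize(im[110:180,0:200],None,fx=4,fy=4,interpolation=cv2.INTER_CUBIC)
b=cv2.resize(im[255:325,20:220],None,fx=4,fy=4,interpolation=cv2.INTER_CUBIC)
cv2.imwrite("pics/c3.png",cv2.vconcat([a,b]))
```

```text
(no output)
```

View pics/c3.png

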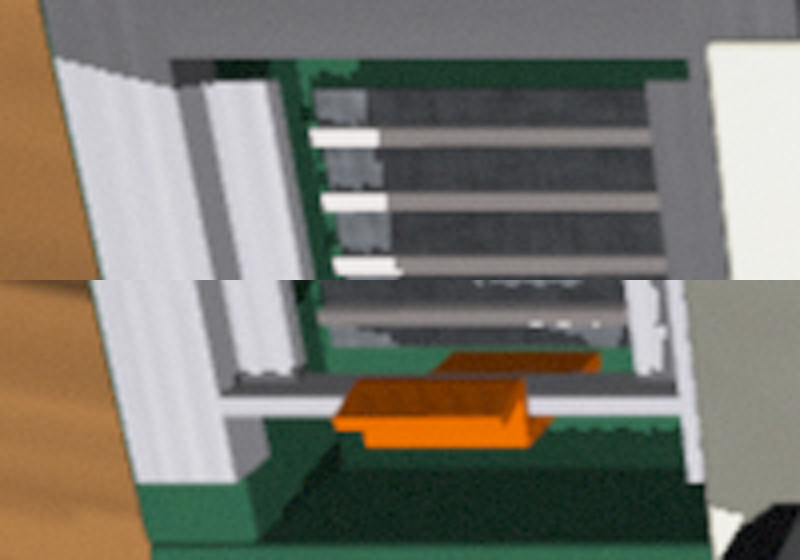

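Run:
```python
from h import *
s=np.load("pics/w3.npz")
P=ray("wrist",[[42,124.8],[172,124.8],[74.2,284.3],[190.5,284.3]],.07,s)[:,:2]*1000;print(P.round(1))
m1,m2=(P[0]+P[1])/2,(P[2]+P[3])/2
print("width",np.linalg.norm(P[0]-P[1]),np.linalg.norm(P[2]-P[3]),"len",np.linalg.norm(m2-m1))
yaws=[np.degrees(np.arctan2(*(d[::-1]))) for d in(P[2]-P[0],P[3]-P[1],m2-m1)]+[np.degrees(np.arctan2(*((a)[::-1])))-90 for a in (P[1]-P[0],P[3]-P[2])];print("yaw",np.round(yaws,2))
a=np.radians(12.2);A=np.array([[np.cos(a),np.sin(a)],[-np.sin(a),np.cos(a)]])
print("unit coords ledge",A@m1,"catchwall",A@m2)
print("tcp",A@(s["eef_pos"][:2]*1000))
```

```text
[[ 454.1 -249.4]
 [ 430.  -137.5]
 [ 603.7 -217.1]
 [ 579.5 -104.3]]
width 114.41854252994779 115.38995258457193 len 153.10918506011632
yaw [12.17 12.54 12.36 12.16 12.14]
unit coords ledge [ 391.16400211 -282.5031845 ] catchwall [ 544.27262265 -282.08741133]
tcp [453.38085634 -88.88951246]
```

Corners fit the drawing well: width 114.4 mm, length 153.1 mm, yaw 12.2°. The tool can't tilt, so I'll turn the lid 90°, rest its +x end on the unit's side frame edge and lower. It should then pivot tongue-down in the grip.

```bash
python3 -m creep '{"gripper":[0.4,0.4,0.4,0.4,0.4,0.4,0.4],"xyz":[[0,0,-0.05],[0,0,-0.1],[0,0,-0.15],[0,0,-0.2],[0,0,-0.25],[0,0,-0.3],[0,0,-0.3]],"spin":[-0.18,-0.36,-0.54,-0.72,-0.9,-1,-1]}'
python3 -m creep '{"gripper":[0.4,0.4,0.4,0.4,0.4,0.4,0.4,0.4,0.4],"xyz":[[0,-0.03,-0.05],[0.01,-0.06,-0.1],[0.02,-0.09,-0.15],[0.03,-0.12,-0.2],[0.03,-0.14,-0.25],[0.03,-0.14,-0.29],[0.03,-0.14,-0.31],[0.03,-0.14,-0.32],[0.03,-0.14,-0.32]],"spin":[-0.18,-0.36,-0.54,-0.72,-0.9,-1,-1,-1,-1]}'
python3 - <<'E'
from h import *
s=arm.read_state();print(s["joint_positions"].round(2),s["force"],s["eef_pos"],s["wrist_torque"])
E
```

```text
time_s: 6.5
eef_pos: [0.4607, 0.0098, 0.2077]
eef_rot: [0.199, 0.68, -0.2, 0.677]
force: [-0.0, -0.5, -2.6]
opening: 0.682
time_s: 7.4
eef_pos: [0.4716, -0.0328, 0.1144]
eef_rot: [0.443, 0.551, -0.443, 0.551]
force: [0.6, 0.2, -2.8]
opening: 0.683
[-0.07  0.28  2.06  0.    0.81 -0.29] [ 0.58437614  0.24182844 -2.84882239] [ 0.47159338 -0.03275429  0.11435013] [-0.00931954 -0.00812963  0.03471591]
```

```bash
python3 -m creep '{"gripper":[0.4,0.4,0.4,0.4,0.4,0.4],"xyz":[[0,0,-0.03],[0,0,-0.05],[0,0,-0.07],[0,0,-0.08],[0,0,-0.09],[0,0,-0.09]],"spin":[0,0,0,0,0,0]}'
python3 -m creep '{"gripper":[0.4,0.4,0.4],"xyz":[[0,0,-0.01],[0,0,-0.02],[0,0,-0.02]],"spin":[0,0,0]}'
```

```text
time_s: 8.0
eef_pos: [0.4715, -0.0332, 0.0871]
eef_rot: [0.444, 0.551, -0.444, 0.55]
force: [-1.0, -1.4, 0.0]
opening: 0.685
time_s: 8.3
eef_pos: [0.472, -0.0326, 0.0818]
eef_rot: [0.444, 0.55, -0.444, 0.551]
force: [-1.9, 4.6, 7.1]
opening: 0.681
```

```bash
python3 -m creep '{"gripper":[0.4,0.4,0.4],"xyz":[[0,0,-0.005],[0,0,-0.01],[0,0,-0.01]],"spin":[0,0,0]}'
python3 -m creep '{"gripper":[0.4,0.4,0.4],"xyz":[[0,0,-0.005],[0,0,-0.01],[0,0,-0.01]],"spin":[0,0,0]}'
```

```text
time_s: 8.6
eef_pos: [0.4721, -0.0324, 0.079]
eef_rot: [0.444, 0.55, -0.443, 0.551]
force: [-1.5, 6.5, 7.8]
opening: 0.686
time_s: 8.9
eef_pos: [0.4722, -0.0323, 0.076]
eef_rot: [0.445, 0.55, -0.443, 0.551]
force: [-2.5, 8.3, 8.1]
opening: 0.684
```

```bash
python3 -m creep '{"gripper":[0.4,0.4,0.4,0.4],"xyz":[[-0.001,0.008,0],[-0.002,0.012,-0.005],[-0.002,0.012,-0.01],[-0.002,0.012,-0.01]],"spin":[0,0,0,0]}'
python3 -m creep '{"gripper":[0.4,0.4,0.4],"xyz":[[-0.001,0.003,-0.005],[-0.001,0.006,-0.01],[-0.001,0.006,-0.01]],"spin":[0,0,0]}'
```

```text
time_s: 9.3
eef_pos: [0.4718, -0.0291, 0.0727]
eef_rot: [0.444, 0.55, -0.443, 0.551]
force: [-0.6, 3.1, 5.0]
opening: 0.687
time_s: 9.6
eef_pos: [0.4715, -0.0278, 0.0696]
eef_rot: [0.444, 0.55, -0.443, 0.551]
force: [1.7, -0.0, 4.7]
opening: 0.685
```

```bash
python3 -m creep '{"gripper":[0.4,0.4,0.4,0.4,0.4,0.4,0.4,0.4,0.4],"xyz":[[0,0.02,0.05],[0,0.03,0.15],[0,0.03,0.25],[0,0,0.35],[0,0,0.43],[0,0,0.43],[0,0,0.43],[0,0,0.43],[0,0,0.43]],"spin":[0,0,0,0.18,0.36,0.54,0.72,0.9,1]}'
python3 -m creep '{"gripper":[0.4,0.4,0.4,0.4,0.4,0.4,0.4,0.4],"xyz":[[0.02,-0.07,0],[0.05,-0.14,0],[0.08,-0.22,0],[0.11,-0.3,0],[0.14,-0.4,0],[0.17,-0.49,0],[0.17,-0.49,0],[0.17,-0.49,0]],"spin":[0.18,0.36,0.54,0.72,0.9,1,1,1]}'
python3 look.py w4
python3 - <<'E'
from h import *
im=arm.capture("side")[:,:,::-1].copy();cv2.imwrite("pics/s4.png",im)
cv2.imwrite("pics/s4c.png",cv2.resize(im[150:350,230:450],None,fx=2.9,fy=2.9,interpolation=cv2.INTER_CUBIC))
E
```

```text
time_s: 10.5
eef_pos: [0.4698, -0.0276, 0.1977]
eef_rot: [0.198, 0.679, -0.198, 0.678]
force: [-0.2, 0.1, -2.4]
opening: 0.685
time_s: 11.3
eef_pos: [0.5207, -0.1747, 0.1974]
eef_rot: [-0.074, 0.704, 0.075, 0.703]
force: [-0.5, 0.9, -2.7]
opening: 0.684
11.3 [ 0.52073985 -0.17472142  0.19737779] yaw 102.08783380694187 [-0.48444757  0.92725483 -2.69946188] 0.6844761155980377
```

View pics/s4c.png

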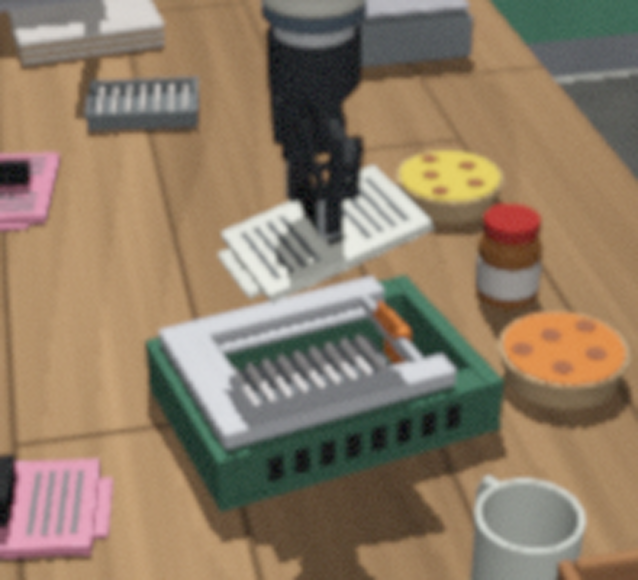

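Run:
```python
from h import *
s=np.load("pics/w4.npz");a=np.radians(12.2);A=np.array([[np.cos(a),np.sin(a),0],[-np.sin(a),np.cos(a),0],[0,0,1]])
t=A@s["eef_pos"]*1000;print("tcp u",t)
c=arm.calibration("side");Rm=R.from_quat(c["attitude"]).as_matrix();p=A@np.array(c["position"])*1000
for uv in[(268,292),(431,215),(431,225)]:
    q=np.array([uv[0]/2.9+230,uv[1]/2.9+150,1.]);d=A@Rm@np.linalg.inv(c["K"])@q
    P=p+d*((t[1]-54-p[1])/d[1]);print(uv,P.round(1),(P-t).round(1))
```

```text
tcp u [ 472.05643641 -280.82073605  197.37779435]
(268, 292) [ 406.5 -334.8  177.7] [-65.6 -54.  -19.7]
(431, 215) [ 553.  -334.8  213.7] [ 81.  -54.   16.3]
(431, 225) [ 553.5 -334.8  203.9] [ 81.4 -54.    6.6]
```

```bash
python3 -m creep '{"gripper":[0.4,0.4,0.4,0.4,0.4,0.4,0.4],"xyz":[[0.017,0,-0.06],[0.017,0,-0.13],[0.017,0,-0.2],[0.017,0,-0.26],[0.017,0,-0.3],[0.017,0,-0.32],[0.017,0,-0.32]],"spin":[0,0,0,0,0,0,0]}'
python3 -m creep '{"gripper":[0.4,0.4,0.4],"xyz":[[0,0,-0.007],[0,0,-0.013],[0,0,-0.013]],"spin":[0,0,0]}'
```

```text
time_s: 12.1
eef_pos: [0.5263, -0.1742, 0.1018]
eef_rot: [-0.075, 0.703, 0.076, 0.703]
force: [-1.1, 0.5, -2.9]
opening: 0.687
time_s: 12.4
eef_pos: [0.5269, -0.1748, 0.0987]
eef_rot: [-0.075, 0.703, 0.075, 0.703]
force: [0.0, 0.1, -2.9]
opening: 0.685
```

```bash
python3 -m creep '{"gripper":[0.4,0.4,0.4],"xyz":[[0,0,-0.007],[0,0,-0.013],[0,0,-0.013]],"spin":[0,0,0]}'
python3 -m creep '{"gripper":[0.4,0.4,0.4],"xyz":[[0,0,-0.004],[0,0,-0.008],[0,0,-0.008]],"spin":[0,0,0]}'
```

```text
time_s: 12.7
eef_pos: [0.5265, -0.1747, 0.0943]
eef_rot: [-0.075, 0.703, 0.075, 0.703]
force: [-1.0, -0.1, -3.0]
opening: 0.686
time_s: 13.0
eef_pos: [0.5268, -0.1747, 0.0921]
eef_rot: [-0.075, 0.703, 0.075, 0.703]
force: [-1.3, 0.2, -1.0]
opening: 0.687
```

```bash
python3 -m creep '{"gripper":[0.4,0.4,0.4],"xyz":[[0,0,-0.003],[0,0,-0.004],[0,0,-0.004]],"spin":[0,0,0]}'
python3 look.py w5
python3 - <<'E'
from h import *
im=arm.capture("side")[:,:,::-1].copy();a=cv2.resize(im[190:330,260:420],None,fx=3.2,fy=3.2,interpolation=cv2.INTER_CUBIC)
cv2.imwrite("pics/s5c.png",a)
E
```

```text
time_s: 13.3
eef_pos: [0.5272, -0.1747, 0.0913]
eef_rot: [-0.075, 0.703, 0.075, 0.703]
force: [1.3, 1.0, 3.7]
opening: 0.683
13.3 [ 0.52723649 -0.17471537  0.09128617] yaw 102.22611281493855 [1.34164821 0.99984163 3.72693886] 0.6829155486617152
```

View pics/s5c.png

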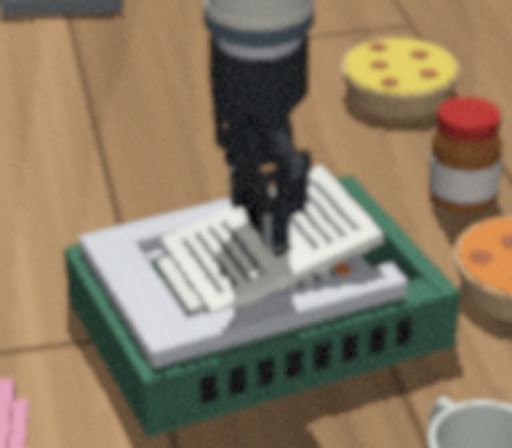

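```bash
python3 -m creep '{"gripper":[0.4,0.4,0.4,0.4,0.4],"xyz":[[0,0,0.004],[-0.005,-0.001,0.004],[-0.01,-0.002,0.004],[-0.015,-0.003,0.004],[-0.02,-0.004,0.004]],"spin":[0,0,0,0,0]}'
python3 -m creep '{"gripper":[0.4,0.4,0.4,0.4],"xyz":[[-0.005,-0.001,0],[-0.01,-0.002,0],[-0.015,-0.003,0],[-0.02,-0.004,0]],"spin":[0,0,0,0]}'
```

```text
time_s: 13.9
eef_pos: [0.5204, -0.176, 0.092]
eef_rot: [-0.075, 0.703, 0.075, 0.703]
force: [1.1, -0.1, -0.5]
opening: 0.682
time_s: 14.3
eef_pos: [0.5145, -0.1771, 0.092]
eef_rot: [-0.075, 0.703, 0.075, 0.703]
force: [1.4, 0.6, -0.5]
opening: 0.688
```

```bash
python3 -m creep '{"gripper":[0.4,0.4,0.4],"xyz":[[-0.005,-0.001,0],[-0.01,-0.002,0],[-0.01,-0.002,0]],"spin":[0,0,0]}'
python3 -m creep '{"gripper":[0.4,0.4,0.4],"xyz":[[-0.005,-0.001,0],[-0.01,-0.002,0],[-0.01,-0.002,0]],"spin":[0,0,0]}'
```

```text
time_s: 14.6
eef_pos: [0.5113, -0.1777, 0.092]
eef_rot: [-0.075, 0.703, 0.075, 0.703]
force: [-0.2, -0.1, -0.3]
opening: 0.687
time_s: 14.9
eef_pos: [0.5082, -0.1783, 0.092]
eef_rot: [-0.075, 0.703, 0.075, 0.703]
force: [-0.6, -0.2, -1.4]
opening: 0.683
```

```bash
python3 -m creep '{"gripper":[0.4,0.4,0.4],"xyz":[[-0.003,-0.001,0],[-0.006,-0.001,0],[-0.006,-0.001,0]],"spin":[0,0,0]}'
python3 -m creep '{"gripper":[0.4,0.4,0.4],"xyz":[[-0.003,-0.001,0],[-0.006,-0.001,0],[-0.006,-0.001,0]],"spin":[0,0,0]}'
```

```text
time_s: 15.2
eef_pos: [0.5065, -0.1785, 0.0919]
eef_rot: [-0.075, 0.703, 0.075, 0.703]
force: [-0.1, 0.2, -3.0]
opening: 0.684
time_s: 15.5
eef_pos: [0.5051, -0.1789, 0.0921]
eef_rot: [-0.075, 0.703, 0.075, 0.703]
force: [0.8, 0.2, -3.6]
opening: 0.681
```

```bash
python3 -m creep '{"gripper":[0.4,0.4,0.4],"xyz":[[-0.003,-0.001,0],[-0.006,-0.001,0],[-0.006,-0.001,0]],"spin":[0,0,0]}'
python3 -m creep '{"gripper":[0.4,0.4,0.4],"xyz":[[-0.003,-0.001,0],[-0.006,-0.001,0],[-0.006,-0.001,0]],"spin":[0,0,0]}'
```

```text
time_s: 15.8
eef_pos: [0.5047, -0.1792, 0.0926]
eef_rot: [-0.075, 0.702, 0.075, 0.704]
force: [4.7, 3.2, -2.4]
opening: 0.684
time_s: 16.1
eef_pos: [0.5044, -0.1793, 0.0932]
eef_rot: [-0.075, 0.701, 0.075, 0.705]
force: [9.7, 6.1, -1.6]
opening: 0.688
```

Tongue hooked: it slid 12 mm past the edge height and then hit a firm stop. I'll ease off and swing down, following the arc.

```bash
python3 -m creep '{"gripper":[0.4,0.4,0.4,0.4,0.4],"xyz":[[0.004,0.001,0],[0.007,0.001,0],[0.009,0.002,-0.005],[0.012,0.003,-0.01],[0.012,0.003,-0.01]],"spin":[0,0,0,0,0]}'
python3 -m creep '{"gripper":[0.4,0.4,0.4,0.4],"xyz":[[0.003,0,-0.004],[0.004,0.001,-0.008],[0.006,0.001,-0.012],[0.006,0.001,-0.012]],"spin":[0,0,0,0]}'
```

```text
time_s: 16.6
eef_pos: [0.5061, -0.1789, 0.0898]
eef_rot: [-0.076, 0.702, 0.075, 0.704]
force: [2.6, 1.4, 7.4]
opening: 0.681
time_s: 17.0
eef_pos: [0.5082, -0.1786, 0.0866]
eef_rot: [-0.076, 0.702, 0.075, 0.704]
force: [3.7, 1.5, 8.1]
opening: 0.682
```

```bash
python3 -m creep '{"gripper":[0.4,0.4,0.4],"xyz":[[0.002,0,-0.004],[0.003,0.001,-0.008],[0.003,0.001,-0.008]],"spin":[0,0,0]}'
python3 -m creep '{"gripper":[0.4,0.4,0.4],"xyz":[[0.001,0,-0.004],[0.002,0.001,-0.008],[0.002,0.001,-0.008]],"spin":[0,0,0]}'
```

```text
time_s: 17.3
eef_pos: [0.5094, -0.1784, 0.0844]
eef_rot: [-0.076, 0.702, 0.075, 0.704]
force: [3.9, 2.9, 10.9]
opening: 0.682
time_s: 17.6
eef_pos: [0.5106, -0.1782, 0.0822]
eef_rot: [-0.076, 0.702, 0.075, 0.705]
force: [5.0, 2.3, 10.7]
opening: 0.685
```

```bash
python3 -m creep '{"gripper":[0.8,0.9,0.9,0.9,0.9,0.9,0.6,0.3,0,0,0,0],"xyz":[[0,0,0],[0,0,0],[0,0,0],[0,0,0.05],[0,0,0.12],[0,0,0.17],[0.06,0.013,0.17],[0.12,0.026,0.17],[0.184,0.04,0.17],[0.184,0.04,0.17],[0.184,0.04,0.17],[0.184,0.04,0.17]],"spin":[0,0,0,0,0,0,0,0,0,0,0,0]}'
python3 look.py w6
```

```text
time_s: 18.8
eef_pos: [0.5623, -0.1657, 0.1312]
eef_rot: [-0.075, 0.704, 0.075, 0.703]
force: [-0.3, 0.3, -0.3]
opening: -0.001
18.8 [ 0.5622731  -0.16571234  0.13121554] yaw 102.22937629193913 [-0.31541204  0.27576217 -0.26307975] -0.0007783489696686584
```

View pics/w6.png

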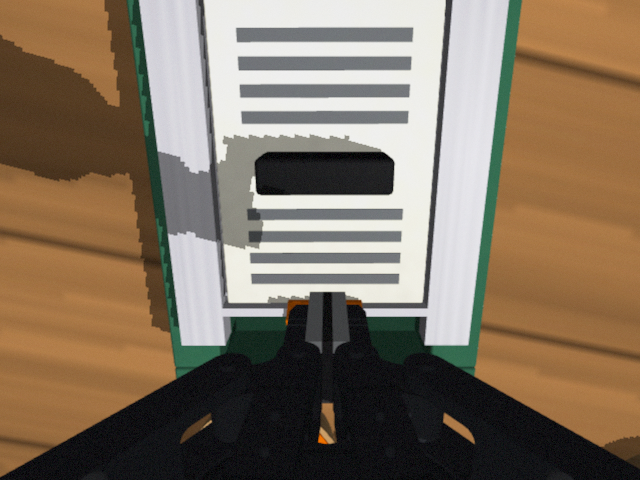

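Lid lies square in the opening with even side gaps; the bar is at (325,172) and the catch at (325,310). Now I'll press the +x end with shut fingers.

```bash
python3 -m creep '{"gripper":[0,0,0,0,0],"xyz":[[0.01,0.002,-0.06],[0.01,0.002,-0.11],[0.01,0.002,-0.14],[0.01,0.002,-0.155],[0.01,0.002,-0.155]],"spin":[0,0,0,0,0]}'
python3 -m creep '{"gripper":[0,0,0],"xyz":[[0,0,-0.008],[0,0,-0.015],[0,0,-0.015]],"spin":[0,0,0]}'
```

```text
time_s: 19.35
eef_pos: [0.5659, -0.165, 0.0844]
eef_rot: [-0.075, 0.704, 0.076, 0.703]
force: [0.3, -0.0, 0.5]
opening: 0.006
time_s: 19.65
eef_pos: [0.5666, -0.1651, 0.0807]
eef_rot: [-0.075, 0.703, 0.075, 0.703]
force: [-1.0, -0.4, 0.1]
opening: 0.003
```

```bash
python3 -m creep '{"gripper":[0,0,0],"xyz":[[0,0,-0.008],[0,0,-0.012],[0,0,-0.012]],"spin":[0,0,0]}'
python3 -m creep '{"gripper":[0,0,0],"xyz":[[0,0,-0.006],[0,0,-0.012],[0,0,-0.012]],"spin":[0,0,0]}'
```

```text
time_s: 19.95
eef_pos: [0.5665, -0.1651, 0.0769]
eef_rot: [-0.075, 0.703, 0.075, 0.703]
force: [-0.5, 0.2, 0.1]
opening: 0.0
time_s: 20.25
eef_pos: [0.5664, -0.165, 0.0732]
eef_rot: [-0.075, 0.703, 0.075, 0.703]
force: [-0.1, -0.0, 0.4]
opening: -0.002
```

```bash
python3 -m creep '{"gripper":[0,0,0],"xyz":[[0,0,-0.006],[0,0,-0.011],[0,0,-0.011]],"spin":[0,0,0]}'
python3 -m creep '{"gripper":[0,0,0],"xyz":[[0,0,-0.003],[0,0,-0.006],[0,0,-0.006]],"spin":[0,0,0]}'
```

```text
time_s: 20.55
eef_pos: [0.5666, -0.1651, 0.0702]
eef_rot: [-0.075, 0.703, 0.075, 0.703]
force: [-0.5, -0.4, 0.5]
opening: -0.001
time_s: 20.85
eef_pos: [0.5667, -0.1651, 0.07]
eef_rot: [-0.075, 0.703, 0.075, 0.703]
force: [-5.7, 1.7, 19.0]
opening: -0.008
```

```bash
python3 -m creep '{"gripper":[0,0,0,0,0,0,0,0,0],"xyz":[[0,0,0.02],[0,0,0.08],[-0.03,0,0.16],[-0.1,0,0.25],[-0.2,0,0.33],[-0.3,0,0.4],[-0.33,-0.05,0.42],[-0.33,-0.05,0.42],[-0.33,-0.05,0.42]],"spin":[0,0,0,0,0,0,0,0,0]}'
python3 look.py w7
python3 - <<'E'
from h import *
im=arm.capture("side")[:,:,::-1].copy();cv2.imwrite("pics/s7.png",im)
a=cv2.resize(im[230:330,270:410],None,fx=4,fy=4,interpolation=cv2.INTER_CUBIC)
w=cv2.imread("pics/w7.png");b=cv2.resize(w,(240,180))
c=np.zeros((580,560,3),np.uint8);c[:400]=a;c[400:,:240]=b
cv2.imwrite("pics/s7c.png",c)
E
```

```text
time_s: 21.75
eef_pos: [0.4679, -0.1802, 0.1945]
eef_rot: [-0.075, 0.703, 0.075, 0.703]
force: [0.6, -0.0, 0.3]
opening: 0.0
21.75 [ 0.46785617 -0.18022459  0.1944737 ] yaw 102.17315545298851 [ 0.64843776 -0.0423656   0.27049296] 0.00010458717429669221
```

View pics/s7c.png

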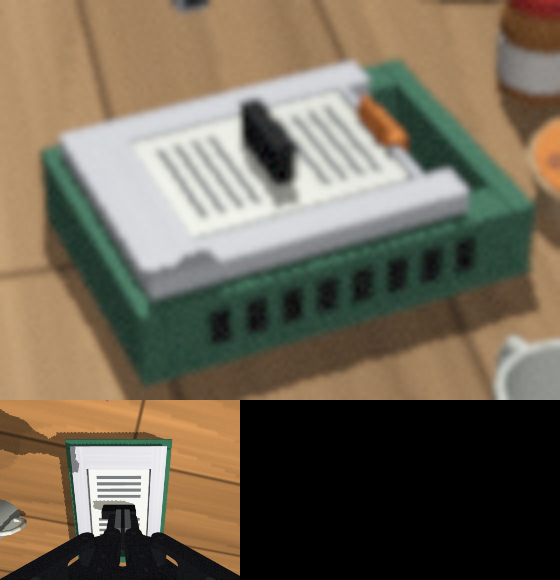

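Run:
```python
from h import *
cv2.imwrite("pics/top7.png",arm.capture("top")[:,:,::-1])
def o(f,x0,x1,y0,y1):
    h=cv2.cvtColor(cv2.imread(f),cv2.COLOR_BGR2HSV)[y0:y1,x0:x1];m=(h[:,:,0]>4)&(h[:,:,0]<20)&(h[:,:,1]>170)&(h[:,:,2]>120)
    y,x=np.nonzero(m);print(f,len(x),x.mean()+x0,y.mean()+y0,x.max()+x0,x.min()+x0,y.min()+y0,y.max()+y0)
for f in("pics/side0.png","pics/s7.png"):o(f,350,378,248,275)
for f in("pics/top0.png","pics/top7.png"):o(f,345,385,180,205)
a,b=cv2.imread("pics/side0.png"),cv2.imread("pics/s7.png")
# plate flatness: far-side vs frame via rays onto z=.07: lid white rect in s7
h=cv2.cvtColor(cv2.imread("pics/w7.png"),cv2.COLOR_BGR2HSV)
print(arm.read_state()["force"])
d=np.abs(cv2.imread("pics/top0.png").astype(int)-cv2.imread("pics/top7.png")).max(2)>60
for n,(x,y) in dict(qa=(228,133),qb=(368,133),jar=(308,128),spare=(92,261),brush=(519,260),card=(110,175),mug=(485,186)).items(): print(n,d[y-30:y+30,x-30:x+30].sum(),end=" ")
```

```text
pics/side0.png 37 364.0 260.3243243243243 370 360 256 265
pics/s7.png 35 364.2 260.45714285714286 369 361 256 265
pics/top0.png 91 363.42857142857144 191.62637362637363 372 354 188 195
pics/top7.png 46 359.19565217391306 192.26086956521738 364 354 189 195
[ 0.1653662   0.63177904 -0.05355973]
qa 0 qb 40 jar 0 spare 0 brush 1257 card 0 mug 200
```

```bash
python3 -c "
from rig import arm
print(arm.job_done())"
```

```text
the job is handed in; nothing more can be done
None
```

The white lid is back on the green unit, and I handed the job in at about 22 s. The interface gives no verdict, so this rests on my own checks.

**How it went:**
- I gripped the bar by its ends and tilted the lid to about 0.24 rad by pressing its +x end on the unit's side frame edge. The tool itself cannot tilt.
- I lowered the tongue until it touched the rails and slid it under the ledge. It met a firm stop at about 11 N.
- I swung the lid down and let go. The catch had probably already snapped over by then, as I felt no separate snap. A press with shut fingers near the catch end then met a firm stop.

**Last checks:**
- **Flush:** the press stopped at z = 0.070 m with 19 N, which is the frame's height. The last side view shows the lid level in its frame.
- **Catch:** in the side view it is within 0.3 px of its rest position, which is about the limit of what that view can show. In the top view the arm half hid the catch, so that check told me nothing.
- **Robot:** the wrist force was about zero, with the gripper raised clear of the lid.
- **Other items:** the before/after top view is unchanged for quiche_a, the jar, the spare filter and the price card. It differs around quiche_b a little, the mug and most of all the brush. I put that down to the arm and its shadow, since the arm never went near them, but I did not check it further.

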